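# Drift the two chassis halves of a wooden cart into line

### The arm

A 6-joint arm with a two-finger parallel gripper is mounted at the origin on the work surface. World frame = base frame: x ahead of the robot, y to its left, z up, the work surface at z = 0. Lengths are in m, angles in rad, forces in N, time in s.
With the tool pointing down it reaches from about 0.425 to 1.125 m from the base axis. Payload 14.9 kg.
Tool frame: the origin (TCP) lies at the very end of the fingers, on their centre line; the grasp point (between the pads) lies 19 mm behind it; z points along the fingers, y is the line along which they close (so a half turn about z gives the same grasp; the last joint's range is limited). The gripper opens to 91 mm and grips with 3 to 60 N. Pads are 32 mm wide; open, the fingers measure 118 mm over their backs; the gripper's body (76 mm by 178 mm) begins 60 mm behind the grasp point.
Start: joints at [-0.033, 0.379, 1.734, -0, 1.028, -0.033], TCP at [0.7, -0, 0.193] pointing down, gripper open.
Joint ranges: [-2.77, 2.77], [-0.74, 2.19], [0, 2.66], [-1.06, 4.2], [0.31, 2.87], [-3.08, 3.08]. Speed limits (rad/s): [1.89, 1.89, 2.39, 3.14, 3.14, 3.14].

### API

Orientations are given as a unit quaternion [x, y, z, w].
In Python, from rig import telemetry, optics, manip gives the robot as it stands.
- The arm moves only by the tool play_rows, never from a script. Its argument "deltas" is a list of rows, each a list of 4 numbers: the shift along the tool's x, y, z in mm, then the turn about the tool's z in rad. A call has 1 to 20 rows; each row is the pose to reach, as a shift and turn from the pose commanded when the call began, along the tool's axes at that moment; what a row does not reach only later rows make up. A row lasts 1/10 s, in which the tool goes at most 50 mm and 8.59 degrees, less where a joint would pass 70% of its speed; a pose out of reach is approached as far as the arm can. A call with a gripper value outside its range is refused whole. "gripper" is the opening, from -1 (shut) to 1 (fully open), set as the call begins (left out, the last holds). The fingers move at their own pace and stop on an object; "squeeze" is the grip in N (left out, the last holds). Time passes only in rows, so rows that repeat a pose let the fingers close. It gives the time, the measured TCP pose, the force, the opening and the grip force at its end, in the units of the state.
- telemetry.get_state(): the state, without advancing time (a new reading comes with each control period).
- optics.camera(name): name is "scene" or "side" or "wrist"; returns a dict with "image" (480x640x3 uint8, red, green, blue), "fx", "fy", "cx", "cy" (pixels), "R" (3x3) and "t" (3): a world point X has camera coordinates R X + t. Camera axes: x right, y down, z forward; pixel columns grow to the right and rows downward; lengths in m; the calibration is good to about 2 mm. A picture is of the moment at which its call begins. There is no depth.
- manip.sign_off(): hands the job in; it is judged then, once.
The state is a dict: "clock": time; "joint_positions": joint angles; "dq": joint speeds; "joint_efforts": joint torques, N m; "position": TCP position; "ee_rot": TCP orientation; "force": force on the tool from outside, world axes, zero at the start; "ft_torque": the same for the moment, N m; "grip_width": opening from 0.0 (shut) to 1.0 (fully open); "gripper_force": force on a finger pad.
Only numpy, scipy, OpenCV 4.12 (cv2) and the standard library are available. Lean on these libraries where they do the work, as an engineer would, in place of code of your own. Each camera call takes 0.05 s, during which the arm holds its last target. There are 200 camera calls.

### The job

On the jig the plywood half of the cart lies over the blue half with its two holes out of line. Take the two orange-handled drifts from the blue rack and push one straight down through each pair of holes until its collar is fully home on the plywood, so that the halves pull into line; leave both drifts standing there. Move the cart only with the drifts, never push it or the jig with the gripper, and leave the other tools, the glue bottle and the tape roll standing where they are.

Things in the scene. Friction and masses are not known exactly. Their poses are not given: they have to be found in the camera images.
- drift_a_mid (a point): First drift, steel with an orange handle, 136 mm long, 0.14-0.26 kg, both alike. From the tip up: 50 mm taper, 8 to 18 mm diameter; 25 mm parallel, 18 mm; collar 34 mm diameter, 6 mm thick; handle 25 mm diameter, 55 mm long. Point on its axis, 68 mm above the tip, 7 mm below the collar's underside, 40 mm below the handle's middle; z to the handle end. Hangs upright by its collar in a rack hole
- drift_b_mid (a point): Second drift, steel with an orange handle, 136 mm long, 0.14-0.26 kg, both alike. From the tip up: 50 mm taper, 8 to 18 mm diameter; 25 mm parallel, 18 mm; collar 34 mm diameter, 6 mm thick; handle 25 mm diameter, 55 mm long. Point on its axis, 68 mm above the tip, 7 mm below the collar's underside, 40 mm below the handle's middle; z to the handle end. Hangs upright by its collar in a rack hole
- fixed_hole_left (a point): centre of the left hole (20 mm diameter) in the fixed blue half (lower plate, 10 mm thick, top face 85 mm above the table, 67 mm of free space below it), at the plate's top face, 45 mm left of the chassis centre line; this half is fixed to the jig and does not move; axes: x along the chassis towards the plywood half, y to the left, z up
- fixed_hole_right (a point): centre of the right hole (20 mm diameter) in the fixed blue half (lower plate), at the plate's top face, 45 mm right of the centre line, 90 mm from the left hole; white lines on the blue margins point at the two fixed holes; axes: x along the chassis towards the plywood half, y to the left, z up
- moving_hole_left (a point): left hole (20 mm diameter, 2 mm chamfer) of the movable plywood half, centre at its top face, 96 mm above the table, where a drift's collar comes to rest; the plate is 10 mm thick, 1 mm above the blue one. At the start this half is off only along the chassis, 0 to 10 mm at each hole; it slides against about 2.5 N, swivels against about 0.3 N m and stays where left
- moving_hole_right (a point): right hole of the movable plywood half, like the left one and 90 mm from it; at the start its offset differs from the left one's by up to 5.5 mm
- jig_center (a point): jig with the cart, fixed to the table, 350 mm long (x), 172 mm wide over the wheels. Point midway between the fixed holes, 85 mm above the table; x along the chassis to the plywood half, y left, z up. Upstands on the cart: cardboard box on the blue half, 92 mm or more from the line of the holes, top 111 mm above the table; wooden rim on the plywood half, 94 mm or more from it, top 120 mm
- carriage (a joint): how far the plywood half has slid away from the blue half along the chassis, in m; 0 is in line
- rear_half (a joint): swivel of the plywood half in rad, counter-clockwise from above about the point midway between the holes; 0 is in line
- rack_top (a point): Blue tool rack, 260 mm long (x) by 84 mm wide (y), fixed. This point is the centre of its top face, 95 mm above the table; four 24 mm through holes in a row along x at -82.5, -27.5, 27.5 and 82.5 mm hold the two drifts, the screwdriver and the file in any order. End cheeks rise 8 mm above the top face
- screwdriver_mid (a point): Bystander: screwdriver with a green handle, 136 mm long, handle 32 mm at most, standing in the rack point down; point on its axis 68 mm above its lower end
- file_mid (a point): Bystander: round file with a yellow handle, 136 mm long, handle 32 mm at most, standing in the rack point down; point on its axis 68 mm above its lower end
- glue_mid (a point): Bystander: white glue bottle, 64 mm diameter, 250 mm tall, standing on the table between the rack and the jig; point at its centre half-way up
- tape_mid (a point): Bystander: yellow tape roll lying flat, 96 mm diameter, 48 mm tall, beside the jig on the side away from the rack; point at its centre half-way up
Not all that is in view belongs to the job. What is shaped like the part that bears drift_a_mid but pink is not meant. What is shaped like the part that bears drift_b_mid but purple is not meant.

How it is judged:
By the outcome, as a careful person would: the job done as asked, in the order asked, and still so for the second after the job is handed in, with the robot touching nothing.
It also fails if it takes over 72 s, if anything falls off the work surface, if the arm or the gripper's body presses on something with over 40 N, if the wrist force passes 120 N, or if a joint passes its speed limit or range.

## Working session

There is one attempt and no reset: what is moved stays moved. The work goes in short steps, Python scripts to look and compute and a tool call to move; the robot and the scene stay as the last step left them, time stands still between calls to the robot, and variables do not carry over. Pictures are saved under pics/ and viewed, at most 10 in all, crops included, and the job is handed in when it is done.

Besides the shell and the picture viewer there is one more tool, called after "Emit:" as name([rows], argument=value, ...), one row to a line, values as JSON. play_rows: Moves the arm, as the interface text tells. Its arguments: {"type":"object","properties":{"deltas":{"type":"array"},"gripper":{"type":"number"},"squeeze":{"type":"number"}},"required":["deltas"]}

```bash
mkdir -p pics
cat > h.py <<'E'
import numpy as np, cv2
from rig import telemetry, optics, manip
def snap(n,f=None):
    c=optics.camera(n); c['image']=np.asarray(c['image'])
    c['R']=np.array(c['R']);c['t']=np.array(c['t'])
    if f: cv2.imwrite('pics/'+f,c['image'][:,:,::-1]); np.savez('pics/'+f[:-4]+'.npz',**c)
    return c
def ray(c,u,v):
    d=c['R'].T@np.array([(u-c['cx'])/c['fx'],(v-c['cy'])/c['fy'],1.]); o=-c['R'].T@c['t']; return o,d/np.linalg.norm(d)
def onz(c,u,v,z):
    o,d=ray(c,u,v); return o+d*(z-o[2])/d[2]
def proj(c,X):
    p=c['R']@np.array(X)+c['t']; return np.array([c['fx']*p[0]/p[2]+c['cx'],c['fy']*p[1]/p[2]+c['cy']])
def tri(c1,p1,c2,p2):
    o1,d1=ray(c1,*p1);o2,d2=ray(c2,*p2)
    A=np.stack([d1,-d2],1);s=np.linalg.lstsq(A,o2-o1,rcond=None)[0]
    a,b=o1+s[0]*d1,o2+s[1]*d2; return (a+b)/2,np.linalg.norm(a-b)
E
python3 - <<'E'
from h import *
a=snap('scene','s1.png');b=snap('side','d1.png')
for c in(a,b): print(-c['R'].T@c['t'],c['R'][2],c['fx'])
print(telemetry.get_state())
E
```

```text
[0.87643046 0.65386002 0.7917204 ] [-0.33747218 -0.65643546 -0.67468883] 557.2882547337806
[ 0.49157335 -0.61614154  0.66527453] [ 0.06198338  0.72595943 -0.68493865] 484.47992949190996
{'clock': 0.1, 'joint_positions': array([-3.32937277e-02,  3.79351964e-01,  1.73473110e+00, -1.11906845e-05,
        1.02848282e+00, -3.33381888e-02]), 'dq': array([-5.59454594e-04, -2.76495059e-03, -3.05292730e-04, -9.68181708e-04,
       -1.42025085e-04,  2.58732560e-05]), 'joint_efforts': array([ 8.27948297e-04, -7.65040755e+01, -4.35293305e+01,  6.52666739e-02,
        3.98717879e-02, -7.94045559e-05]), 'position': array([6.99622737e-01, 8.48241759e-06, 1.92452441e-01]), 'ee_rot': array([ 7.07088934e-01,  7.07124460e-01, -3.35933697e-04, -3.52084777e-04]), 'force': array([-0.30820386, -0.16340569, -0.84315897]), 'ft_torque': array([ 0.00519806, -0.00520497, -0.05311634]), 'gripper_force': 0.0, 'grip_width': 0.996492572098664}
```

View pics/s1.png

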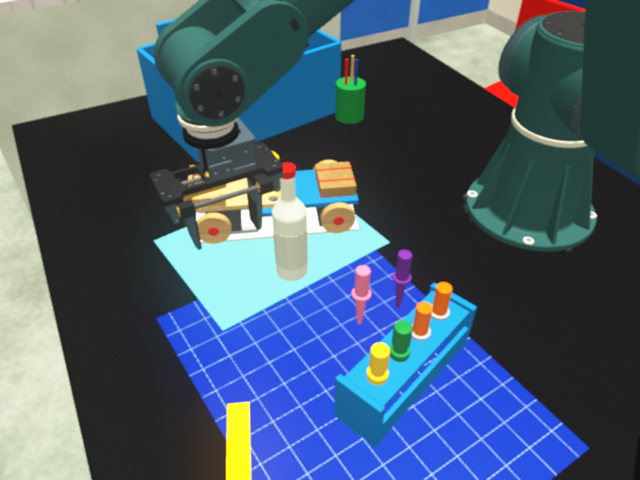

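View pics/d1.png

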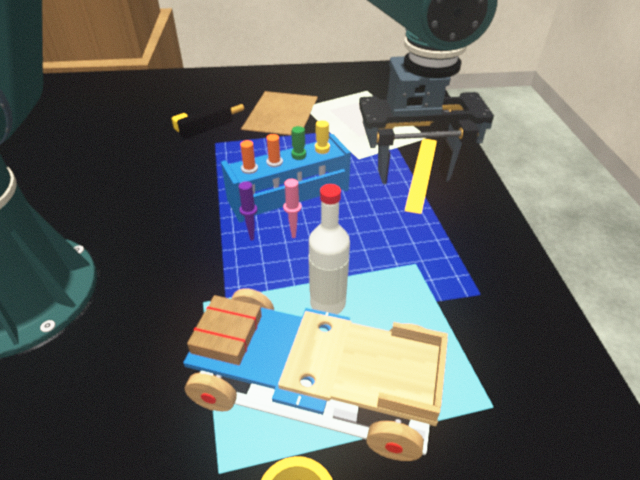

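The scene view shows five candidates of the drift shape. There are two orange ones in the rack, at (423,318) and (443,298) in scene and (274,150) and (248,155) in side. The pink one at (361,290) and the purple one at (403,270) stand outside the rack and are decoys. The green and yellow handles are bystanders. The holes show at side (324,326) and (307,380). I'll measure these next.

```bash
cat > m1.py <<'E'
from h import *
L=lambda f:dict(np.load('pics/'+f))
a=L('s1.npz');b=L('d1.npz')
def blobs(c,h0,h1,s=150,v=80,amin=60):
    hsv=cv2.cvtColor(c['image'],cv2.COLOR_RGB2HSV)
    m=cv2.inRange(hsv,(h0,s,v),(h1,255,255)); n,l,st,ce=cv2.connectedComponentsWithStats(m)
    return [(ce[i].round(1).tolist(),st[i].tolist()) for i in range(1,n) if st[i][4]>amin]
for n,h in dict(orange=(5,17),green=(55,75),yellow=(22,32),pink=(165,179)).items():
    print(n,'scene',blobs(a,*h),'\n   side',blobs(b,*h))
E
python3 m1.py
python3 - <<'E'
from h import *
im=cv2.imread('pics/s1.png')[240:400,320:500]; im2=cv2.imread('pics/d1.png')[290:420,180:400]
x=cv2.resize(im,(400,356),interpolation=3);y=cv2.resize(im2,(400,236),interpolation=3)
cv2.imwrite('pics/crop1.png',np.vstack([x,y]))
E
```

```text
orange scene [([334.4, 168.5], [316, 166, 36, 6, 90]), ([335.6, 179.4], [318, 177, 37, 7, 86]), ([431.9, 310.6], [413, 281, 40, 54, 684])] 
   side [([273.0, 146.9], [266, 133, 13, 29, 287]), ([247.5, 154.1], [241, 140, 13, 29, 286])]
green scene [([350.1, 100.7], [336, 77, 30, 47, 1175]), ([400.8, 340.6], [391, 321, 21, 40, 623])] 
   side []
yellow scene [([378.4, 363.5], [367, 343, 23, 41, 691]), ([237.6, 442.8], [225, 403, 25, 77, 1737])] 
   side [([177.5, 119.6], [171, 112, 17, 19, 132]), ([321.6, 136.5], [316, 121, 13, 32, 341]), ([421.3, 174.3], [406, 139, 31, 74, 1108]), ([298.2, 471.3], [261, 456, 72, 24, 908])]
pink scene [] 
   side [([329.9, 194.4], [320, 184, 21, 20, 248])]
```

View pics/crop1.png

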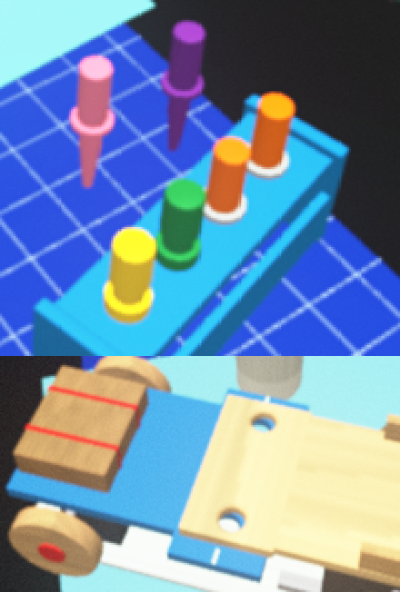

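The crop confirms two orange handles with steel collars, side by side in the two rack holes nearest the robot base: scene tops at (444,287) and (424,308). The pink and purple ones stand off the rack. The plywood holes are at side (324.7,326.3) and (307,380).

Run:
```python
from h import *
L=lambda f:dict(np.load('pics/'+f))
a=L('s1.npz');b=L('d1.npz')
r=lambda x:np.round(x,4)
print('A near base',r(onz(a,444.2,286.8,.156)),r(onz(b,247.5,143.5,.156)),tri(a,(444.2,286.8),b,(247.5,143.5)))
print('B',r(onz(a,424,308,.156)),r(onz(b,273.3,136.5,.156)),tri(a,(424,308),b,(273.3,136.5)))
print('green',r(onz(a,403,325,.156)),'yellow',r(onz(a,380,350,.156)))
print('pink',tri(a,(363,271),b,(291.5,182)),'purple',tri(a,(404.6,254.5),b,(246,184)))
print('glue',tri(a,(289,170),b,(330,190)))
print('holes mv L',r(onz(b,324.7,326.3,.096)),'R',r(onz(b,307,380,.096)))
# rack ends
print('rack corner', r(onz(a,338,378,.103)),r(onz(a,436,287,.103)),r(onz(a,476,303,.103)))
print('white lines', r(onz(b,180+266/1.818,290+43/1.818,.085)),r(onz(b,180+216/1.818,290+200/1.818,.085)))
print('tape',r(onz(b,298,475,.048)))
```

```text
A near base [0.4281 0.2142 0.156 ] [0.4279 0.2128 0.156 ] (array([0.4277632 , 0.21378675, 0.15543334]), np.float64(0.00012818537682719296))
B [0.4815 0.2353 0.156 ] [0.4787 0.2343 0.156 ] (array([0.4796777 , 0.23471342, 0.15515382]), np.float64(0.0022521464807400086))
green [0.5277 0.2479 0.156 ] yellow [0.5814 0.2703 0.156 ]
pink (array([0.5089921 , 0.10756518, 0.13458912]), np.float64(0.0022084401160359173)) purple (array([0.42599187, 0.10723921, 0.13556733]), np.float64(0.0023367014404734997))
glue (array([ 0.55838259, -0.06712497,  0.24550054]), np.float64(0.0002660371063763535))
holes mv L [ 0.5397 -0.1929  0.096 ] R [ 0.508  -0.2773  0.096 ]
rack corner [0.6375 0.2524 0.103 ] [0.4032 0.1714 0.103 ] [0.3668 0.2312 0.103 ]
white lines [ 0.5454 -0.1616  0.085 ] [ 0.4956 -0.2988  0.085 ]
tape [ 0.4889 -0.3781  0.048 ]
```

Emit:
play_rows([
  [0, 0, -50, 0],
  [0, 0, -100, 0.1],
  [-40, -30, -130, 0.2],
  [-75, -60, -130, 0.3],
  [-115, -90, -130, 0.35],
  [-155, -120, -130, 0.35],
  [-195, -150, -130, 0.35],
  [-230, -180, -130, 0.35],
  [-235, -180, -130, 0.35],
  [-235, -180, -130, 0.35],
  [-235, -180, -130, 0.35],
], gripper=0.2, squeeze=50)

```text
clock: 1.2
position: [0.5204, -0.2345, 0.3229]
ee_rot: [0.819, 0.573, 0.0, -0.0]
force: [0.3, 0.1, 0.4]
grip_width: 0.599
gripper_force: 0.0
```

Run:
```python
from h import *
c=snap('wrist','w1.png'); s=telemetry.get_state(); print(s['position'],s['ee_rot'],-c['R'].T@c['t'],c['R'],s['clock'])
for X in [(0.5397,-0.1929,.096),(0.508,-.2773,.096)]: print(proj(c,X))
```

```text
[ 0.52060461 -0.23420632  0.32283793] [ 8.19183129e-01  5.73532016e-01  4.83265809e-06 -1.67078298e-04] [ 0.5428421  -0.17252864  0.51330578] [[ 9.39961354e-01 -3.41280706e-01 -3.63193240e-04]
 [-3.31714202e-01 -9.13862291e-01  2.34139704e-01]
 [-8.02392720e-02 -2.19961797e-01 -9.72202894e-01]] 1.25
[324.42903193 164.7018952 ]
[323.26895424 252.86098442]
```

View pics/w1.png

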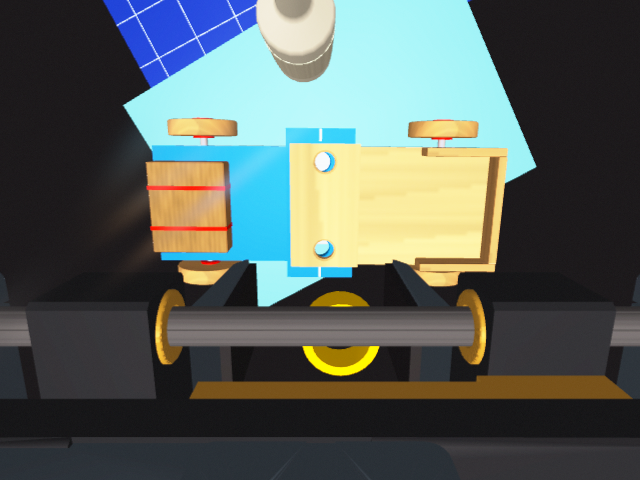

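Wrist view: plywood holes at about (324,161) and (323,248), white lines at about (320,135) and (320,272). The blue half's box is on the left and the glue bottle at the top. I'll refine these now.

Run:
```python
from h import *
c=dict(np.load('pics/w1.npz')); im=c['image']
hsv=cv2.cvtColor(im,cv2.COLOR_RGB2HSV)
wood=cv2.inRange(hsv,(8,40,60),(30,255,255))
P={}
for n,(u,v) in dict(L=(324,161),R=(323,248)).items():
    sub=(255-wood)[v-17:v+17,u-20:u+20]
    k,l,st,ce=cv2.connectedComponentsWithStats(sub); 
    i=[i for i in range(1,k) if l[17,20]==i or st[i][4]>60][0]
    m=np.uint8(l==i); ct=max(cv2.findContours(m,0,1)[0],key=len)
    (x,y),rr=cv2.minEnclosingCircle(ct); e=cv2.fitEllipse(ct)
    p=np.array(e[0])+[u-20,v-17]; P[n]=onz(c,*p,.096); print(n,p,e[1],rr,st[i],P[n].round(4))
for n,(v0,v1) in dict(l=(129,139),r=(269,275)).items():
    s=im[v0:v1,300:342].astype(float).min(2); w=np.clip(s-s.min()-60,0,None); 
    cs=[(w[j]*np.arange(300,342)).sum()/max(w[j].sum(),1e-9) for j in range(len(w))]
    u=np.median(cs); P[n]=onz(c,u,(v0+v1-1)/2,.085); print(n,np.round(cs,1),P[n].round(4))
d=P['l']-P['r']; print('chassis x deg',np.degrees(np.arctan2(d[1],d[0]))-90, 'LR',np.linalg.norm(P['L']-P['R']))
y=d[:2]/np.linalg.norm(d[:2]); x=np.array([y[1],-y[0]])
# fixed line offset of moving holes; 
for n in 'LR': print(n,'offset',(P[n][:2]-P['r'][:2])@x,'y',(P[n][:2]-P['r'][:2])@y)
mid=(P['L']+P['R'])[:2]/2; ym=(mid-P['r'][:2])@y
for n,s in(('L',45),('R',-45)): print('fixed',n,(P['r'][:2]+y*(ym+s/1000)).round(4))
cr=np.hstack([cv2.resize(im[v-30:v+30,290:356],(396,360),interpolation=3) for v in (155,255)])
cv2.imwrite('pics/crop2.png',cr[:,:,::-1])
```

```text
L [324.71969032 161.40173531] (19.25503921508789, 19.512514114379883) 10.134520530700684 [ 11   8  20  20 322] [ 0.5411 -0.19    0.096 ]
R [323.96153259 248.35015297] (15.517388343811035, 18.44150161743164) 9.34087085723877 [ 12  10  19  16 249] [ 0.5103 -0.273   0.096 ]
l [320.2 320.1 320.1 320.1 320.1 320.1 320.2 320.1 320.2 320.1] [ 0.546  -0.1632  0.085 ]
r [319.1 319.1 319.1 319.1 319.1 319.1] [ 0.4958 -0.2981  0.085 ]
chassis x deg -20.393502378482893 LR 0.0885196044060812
L offset 0.004722039923272593 y 0.11709939738751407
R offset 0.004837531999982446 y 0.028579868323079217
fixed L [ 0.5369 -0.1876]
fixed R [ 0.5055 -0.272 ]
```

View pics/crop2.png

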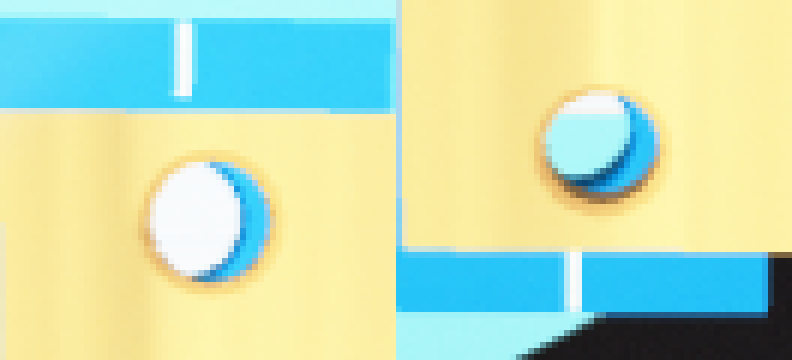

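Emit:
play_rows([
  [40, -24, 0, 0.05],
  [80, -49, 0, 0.15],
  [120, -74, 0, 0.25],
  [160, -99, 0, 0.4],
  [200, -123, 0, 0.5],
  [240, -148, 0, 0.65],
  [280, -173, 0, 0.75],
  [320, -198, 0, 0.86],
  [360, -222, 30, 0.864],
  [389, -240, 65, 0.864],
  [389, -240, 100, 0.864],
  [389, -240, 100, 0.864],
  [389, -240, 100, 0.864],
  [389, -240, 100, 0.864],
], gripper=0.2)

```text
clock: 2.65
position: [0.4291, 0.2129, 0.225]
ee_rot: [0.984, 0.177, 0.001, -0.0]
force: [0.4, 0.8, 0.6]
grip_width: 0.601
gripper_force: 0.0
```

Run:
```python
from h import *
c=snap('wrist','w2.png'); s=telemetry.get_state(); print(s['position'],s['ee_rot'],s['clock'])
print(proj(c,(.428,.2138,.156)),proj(c,(.4797,.2347,.156)))
hsv=cv2.cvtColor(c['image'],cv2.COLOR_RGB2HSV)
m=cv2.inRange(hsv,(5,150,80),(17,255,255)); n,l,st,ce=cv2.connectedComponentsWithStats(m)
print([(ce[i].round(1),st[i]) for i in range(1,n) if st[i][4]>200])
```

```text
[0.42917451 0.21280755 0.22506687] [ 9.84186103e-01  1.77132124e-01  1.35327081e-03 -3.05750148e-04] 2.7
[318.95481915 249.53918196] [316.52564083 161.523633  ]
[(array([31.6, 57.9]), array([  0,   1,  64, 116, 289], dtype=int32)), (array([316.9, 228.8]), array([299, 219,  36,  28, 436], dtype=int32))]
```

View pics/w2.png

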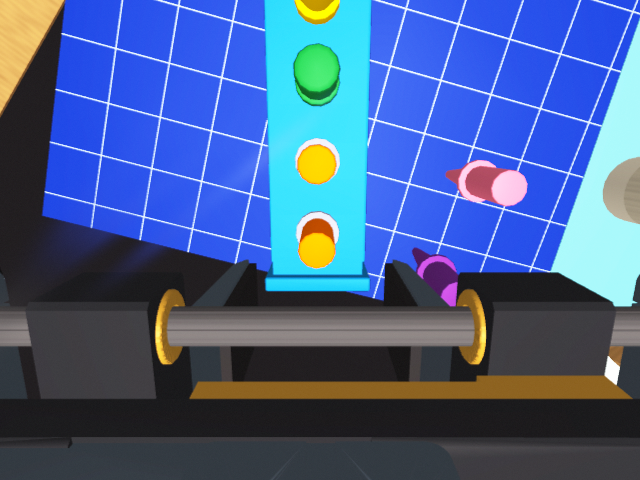

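The wrist view shows drift A's handle top at (317,250), against a predicted (319,249.5), with the second drift at (317,163). I'm descending to grip.

Emit:
play_rows([
  [-1, -1.3, 40, 0],
  [-1, -1.3, 80, 0],
  [-1, -1.3, 105, 0],
  [-1, -1.3, 113, 0],
  [-1, -1.3, 113, 0],
  [-1, -1.3, 113, 0],
])

```text
clock: 3.3
position: [0.4278, 0.2139, 0.1117]
ee_rot: [0.984, 0.177, 0.001, -0.0]
force: [-0.0, 0.2, 0.4]
grip_width: 0.605
gripper_force: 0.0
```

Emit:
play_rows([
  [0, 0, 0, 0],
  [0, 0, 0, 0],
  [0, 0, 0, 0],
  [0, 0, 0, 0],
  [0, 0, 0, 0],
  [0, 0, 0, 0],
], gripper=-1, squeeze=50)

```text
clock: 3.9
position: [0.4268, 0.2137, 0.1103]
ee_rot: [0.984, 0.177, 0.0, -0.0]
force: [-0.7, 0.3, 3.8]
grip_width: 0.265
gripper_force: 49.9
```

Emit:
play_rows([
  [0, 0, -30, 0],
  [0, 0, -70, 0],
  [0, 0, -115, 0],
  [0, 0, -160, 0],
  [0, 20, -190, 0],
  [-10, 60, -200, 0],
  [-20, 105, -200, -0.05],
  [-29, 150, -200, -0.1],
  [-38, 195, -200, -0.2],
  [-47, 240, -200, -0.3],
  [-55, 285, -200, -0.4],
  [-65, 330, -200, -0.5],
  [-73, 375, -200, -0.6],
  [-82, 420, -200, -0.7],
  [-91, 465, -200, -0.8],
  [-95, 485, -180, -0.859],
  [-95, 485, -140, -0.859],
  [-95, 485, -100, -0.859],
  [-95, 485, -100, -0.859],
  [-95, 485, -100, -0.859],
])

```text
clock: 5.9
position: [0.5069, -0.2739, 0.2104]
ee_rot: [0.821, 0.571, -0.0, -0.001]
force: [-0.3, -0.6, -1.1]
grip_width: 0.262
gripper_force: 49.9
```

Run:
```python
from h import *
s=telemetry.get_state(); print(s['position'],s['ee_rot'],s['clock'],s['grip_width'],s['force'])
w=snap('wrist','w3.png');d=snap('side','d3.png');a=snap('scene','s3.png')
tip=s['position']-[0,0,.090]
for c in(w,d,a): print(proj(c,tip))
p=proj(d,tip).astype(int); x0,y0=p[0]-50,p[1]-55
cr=cv2.resize(d['image'][y0:y0+100,x0:x0+130],(780,600),interpolation=3); print(x0,y0)
cv2.imwrite('pics/crop3.png',cr[:,:,::-1])
```

```text
[ 0.50686081 -0.27393532  0.21044469] [ 8.20825469e-01  5.71178734e-01 -2.55789600e-04 -5.81435274e-04] 5.9 0.2619030699252544 [-0.34269678 -0.59528394 -1.14484363]
[320.61850358 241.31452561]
[305.67513054 367.60258335]
[271.6331744  162.70102686]
255 312
```

View pics/crop3.png

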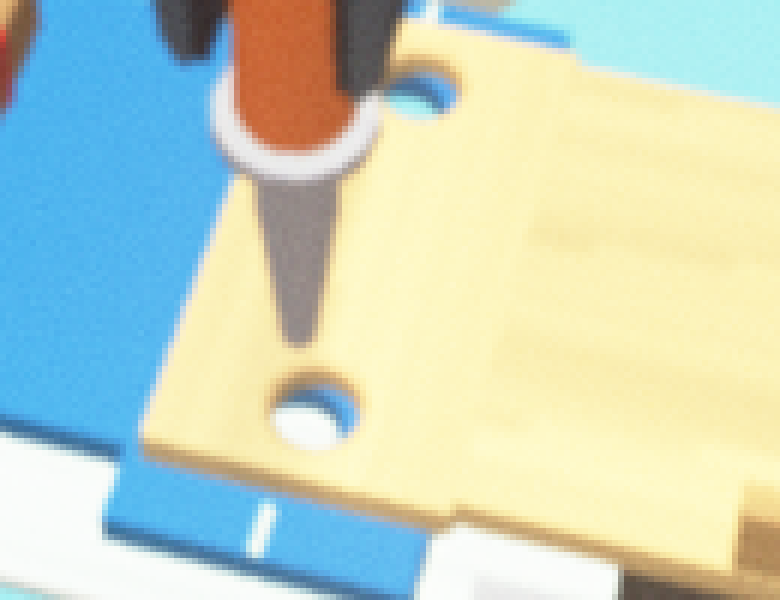

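The side crop shows the tip at about (305,369), just above the right plywood hole at (307.5,380). The tip sits where kinematics predicts, so I'm lowering it in.

Emit:
play_rows([
  [-1.3, 1, 10, 0],
  [-1.3, 1, 20, 0],
  [-1.3, 1, 28, 0],
  [-1.3, 1, 36, 0],
  [-1.3, 1, 44, 0],
  [-1.3, 1, 44, 0],
])

```text
clock: 6.65
position: [0.5069, -0.2753, 0.1647]
ee_rot: [0.821, 0.571, -0.0, -0.001]
force: [-0.1, -1.1, -1.5]
grip_width: 0.266
gripper_force: 49.9
```

Emit:
play_rows([
  [0, -0.4, 5, 0],
  [0, -0.8, 10, 0],
  [0, -1.2, 15, 0],
  [0, -1.6, 20, 0],
  [0, -2, 25, 0],
  [0, -2, 25, 0],
])

```text
clock: 7.25
position: [0.5052, -0.2747, 0.1403]
ee_rot: [0.821, 0.571, -0.0, -0.0]
force: [2.1, -0.4, -2.7]
grip_width: 0.261
gripper_force: 49.9
```

Emit:
play_rows([
  [0, 0, 4, 0],
  [0, 0, 8, 0],
  [0, 0, 12, 0],
  [0, 0, 15, 0],
  [0, 0, 15, 0],
])

```text
clock: 7.75
position: [0.5053, -0.2748, 0.1255]
ee_rot: [0.821, 0.571, -0.0, -0.0]
force: [2.6, -0.4, -2.5]
grip_width: 0.262
gripper_force: 49.9
```

Emit:
play_rows([
  [0, 0, 5, 0],
  [0, 0, 10, 0],
  [0, 0, 12, 0],
  [0, 0, 14, 0],
  [0, 0, 15, 0],
  [0, 0, 16, 0],
  [0, 0, 16, 0],
])

```text
clock: 8.45
position: [0.5062, -0.2752, 0.1111]
ee_rot: [0.821, 0.571, 0.0, 0.0]
force: [-0.2, 2.5, 12.9]
grip_width: 0.262
gripper_force: 50.0
```

Emit:
play_rows([
  [0, 0, 1, 0],
  [0, 0, 0, 0],
  [0, 0, 0, 0],
  [0, 0, 0, 0],
  [0, 0, 0, 0],
], gripper=0.2)

```text
clock: 8.95
position: [0.5055, -0.2749, 0.1099]
ee_rot: [0.821, 0.571, -0.0, -0.0]
force: [0.5, 0.2, 0.4]
grip_width: 0.597
gripper_force: 0.0
```

Emit:
play_rows([
  [0, 0, -30, 0],
  [0, 0, -70, 0],
  [0, 0, -110, 0],
  [0, 0, -160, 0],
  [0, 0, -190, 0],
  [0, 0, -190, 0],
  [0, 0, -190, 0],
])

```text
clock: 9.65
position: [0.5055, -0.2749, 0.3001]
ee_rot: [0.821, 0.571, 0.0, 0.0]
force: [-0.2, -0.7, 0.2]
grip_width: 0.602
gripper_force: 0.0
```

Run:
```python
from h import *
s=telemetry.get_state(); print(s['position'],s['ee_rot'],s['clock'],s['grip_width'],s['force'])
w=snap('wrist','w4.png');d=snap('side','d4.png')
for X in [(.5053,-.2747,.156),(.5053,-.2747,.102),(.5364,-.190,.096)]: print(proj(w,X),proj(d,X))
A=cv2.resize(w['image'][90:340,240:420],(432,600),interpolation=3); B=cv2.resize(d['image'][300:420,270:343],(365,600),interpolation=3)
cv2.imwrite('pics/crop4.png',np.hstack([A,B])[:,:,::-1])
```

```text
[ 0.50550583 -0.2749114   0.30007262] [8.20861719e-01 5.71126898e-01 1.25851316e-04 2.98751255e-04] 9.65 0.6017622175657614 [-0.16490725 -0.68703083  0.20223208]
[320.00237224 226.02973988] [303.98688083 352.39162612]
[320.00471472 215.00798955] [304.75676951 375.94466425]
[319.84270134 115.92013138] [322.20254048 324.82096596]
```

View pics/crop4.png

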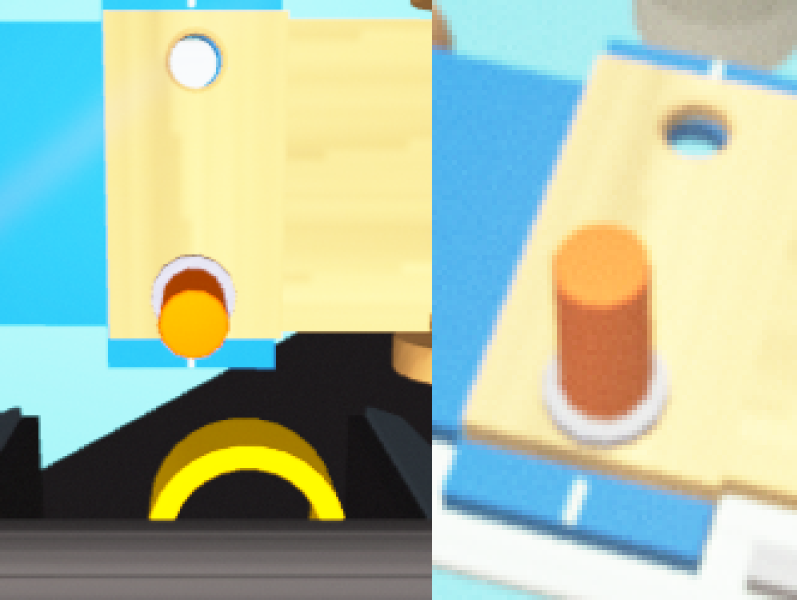

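Both halves of the crop show the first drift standing upright with its collar flush on the plywood. The left hole, at about (320.8,115.4) in the wrist view, is now nearly in line. Next is the second drift.

Emit:
play_rows([
  [38, -16, 0, 0],
  [76, -33, 0, 0.1],
  [114, -49, 0, 0.2],
  [153, -66, 0, 0.3],
  [191, -82, 0, 0.4],
  [229, -99, 0, 0.5],
  [267, -115, 0, 0.6],
  [305, -132, 0, 0.7],
  [344, -148, 0, 0.8],
  [382, -165, 0, 0.859],
  [420, -181, 0, 0.859],
  [455, -196, 30, 0.859],
  [467.5, -201.6, 70, 0.859],
  [467.5, -201.6, 100, 0.859],
  [467.5, -201.6, 100, 0.859],
  [467.5, -201.6, 100, 0.859],
], gripper=0.2)

```text
clock: 11.35
position: [0.4786, 0.2332, 0.1997]
ee_rot: [0.984, 0.177, -0.001, 0.0]
force: [-0.4, -0.7, 0.9]
grip_width: 0.598
gripper_force: 0.0
```

Run:
```python
from h import *
c=snap('wrist','w5.png'); s=telemetry.get_state(); print(s['position'],s['ee_rot'],s['clock'])
print(proj(c,(.479,.2335,.156)))
hsv=cv2.cvtColor(c['image'],cv2.COLOR_RGB2HSV)
for h in((5,20),(15,20)):
  m=cv2.inRange(hsv,(h[0],150,90),(h[1],255,255)); n,l,st,ce=cv2.connectedComponentsWithStats(m[100:300,200:450])
  print([(ce[i].round(1)+[200,100],st[i]+[200,100,0,0,0]) for i in range(1,n) if st[i][4]>200])
```

```text
[0.47944198 0.23334869 0.20081359] [ 9.84170104e-01  1.77226413e-01  6.61842322e-05 -6.98447051e-06] 11.4
[320.48722113 258.00488843]
[(array([318.5, 234.6]), array([299, 222,  40,  40, 589]))]
[]
```

The orange handle is centred at x≈319 px, against an expected 320.5. I'm descending to grip.

Emit:
play_rows([
  [0, -0.7, 40, 0],
  [0, -0.7, 75, 0],
  [0, -0.7, 88, 0],
  [0, -0.7, 88, 0],
  [0, -0.7, 88, 0],
])

```text
clock: 11.9
position: [0.4799, 0.2344, 0.1138]
ee_rot: [0.984, 0.177, 0.001, -0.0]
force: [-0.1, -0.4, 1.0]
grip_width: 0.597
gripper_force: 0.0
```

Emit:
play_rows([
  [0, 0, 0, 0],
  [0, 0, 0, 0],
  [0, 0, 0, 0],
  [0, 0, 0, 0],
  [0, 0, 0, 0],
  [0, 0, 0, 0],
], gripper=-1, squeeze=50)

```text
clock: 12.5
position: [0.479, 0.2342, 0.1124]
ee_rot: [0.984, 0.177, 0.0, 0.0]
force: [-0.4, -2.0, 6.9]
grip_width: 0.261
gripper_force: 50.0
```

Emit:
play_rows([
  [0, 0, -30, 0],
  [0, 0, -75, 0],
  [0, 0, -120, 0],
  [0, 0, -165, 0],
  [-9, 20, -205, 0],
  [-27, 60, -218, 0],
  [-44, 100, -218, -0.05],
  [-62, 140, -218, -0.15],
  [-80, 180, -218, -0.25],
  [-98, 220, -218, -0.35],
  [-115, 260, -218, -0.45],
  [-124, 300, -218, -0.55],
  [-115, 340, -218, -0.65],
  [-106, 380, -218, -0.75],
  [-94, 418, -218, -0.859],
  [-94, 418, -180, -0.859],
  [-94, 418, -135, -0.859],
  [-94, 418, -103, -0.859],
  [-94, 418, -103, -0.859],
  [-94, 418, -103, -0.859],
])

```text
clock: 14.5
position: [0.5368, -0.1904, 0.2156]
ee_rot: [0.821, 0.571, -0.0, -0.0]
force: [0.5, -0.1, -2.6]
grip_width: 0.262
gripper_force: 50.0
```

Run:
```python
from h import *
s=telemetry.get_state(); print(s['position'],s['ee_rot'],s['clock'],s['grip_width'],s['force'])
d=snap('side','d6.png')
tip=s['position']-[0,0,.0924]
print(proj(d,tip),proj(d,(.5366,-.1903,.096)),'seen moving hole (324,325.6)')
B=cv2.resize(d['image'][270:400,270:400],(600,600),interpolation=3)
cv2.imwrite('pics/crop6.png',B[:,:,::-1])
```

```text
[ 0.53676289 -0.19035082  0.21556543] [ 8.20848225e-01  5.71146272e-01 -1.84142971e-04 -3.07307201e-04] 14.5 0.2615281666294959 [ 0.47881981 -0.05923403 -2.6451074 ]
[322.61878873 313.24851149] [322.35970438 324.97846283] seen moving hole (324,325.6)
```

View pics/crop6.png

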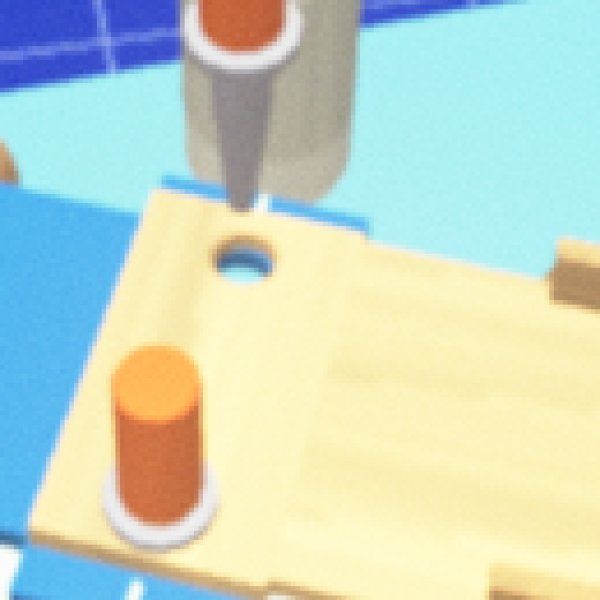

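The side crop shows the tip at about (322,315), directly above the left hole at (322.7,326). The first drift is still fully home. I'm lowering.

Emit:
play_rows([
  [0, 0.3, 12, 0],
  [0, 0.3, 24, 0],
  [0, 0.3, 34, 0],
  [0, 0.3, 44, 0],
  [0, 0.2, 53, 0],
  [0, 0, 62, 0],
  [0, 0, 70, 0],
  [0, 0, 78, 0],
  [0, 0, 78, 0],
])

```text
clock: 15.45
position: [0.5365, -0.1902, 0.136]
ee_rot: [0.821, 0.571, -0.0, -0.0]
force: [2.7, 1.4, -3.7]
grip_width: 0.263
gripper_force: 50.0
```

Forces are small. I'm carrying on to home, expected at TCP z of about 0.1134.

Emit:
play_rows([
  [0, 0, 5, 0],
  [0, 0, 10, 0],
  [0, 0, 15, 0],
  [0, 0, 19, 0],
  [0, 0, 21, 0],
  [0, 0, 23, 0],
  [0, 0, 24.5, 0],
  [0, 0, 24.5, 0],
])

```text
clock: 16.25
position: [0.5372, -0.1903, 0.1134]
ee_rot: [0.821, 0.571, 0.0, 0.0]
force: [-0.7, 5.7, 11.4]
grip_width: 0.264
gripper_force: 50.0
```

Home height reached, with the expected push-back of about 11 N. Releasing.

Emit:
play_rows([
  [0, 0, 0.5, 0],
  [0, 0, 0, 0],
  [0, 0, 0, 0],
  [0, 0, 0, 0],
  [0, 0, 0, 0],
], gripper=0.2)

```text
clock: 16.75
position: [0.5366, -0.1904, 0.1124]
ee_rot: [0.821, 0.571, -0.0, -0.0]
force: [-0.0, -0.2, 0.0]
grip_width: 0.603
gripper_force: 0.0
```

Emit:
play_rows([
  [0, 0, -30, 0],
  [0, 0, -70, 0],
  [0, 0, -110, 0],
  [0, 0, -160, 0],
  [0, 0, -190, 0],
  [0, 0, -190, 0],
  [0, 0, -190, 0],
])

```text
clock: 17.45
position: [0.5366, -0.1904, 0.3026]
ee_rot: [0.821, 0.571, 0.0, 0.0]
force: [-0.4, -0.3, -0.8]
grip_width: 0.598
gripper_force: 0.0
```

Run:
```python
from h import *
s=telemetry.get_state(); print(s['position'],s['clock'],s['grip_width'],s['force'])
w=snap('wrist','w7.png');d=snap('side','d7.png')
A=cv2.resize(w['image'][60:310,230:410],(432,600),interpolation=3); B=cv2.resize(d['image'][290:410,270:343],(365,600),interpolation=3)
cv2.imwrite('pics/crop7.png',np.hstack([A,B])[:,:,::-1])
```

```text
[ 0.53664534 -0.19040066  0.30255966] 17.45 0.5977466948164982 [-0.36534948 -0.34377235 -0.77935877]
```

View pics/crop7.png

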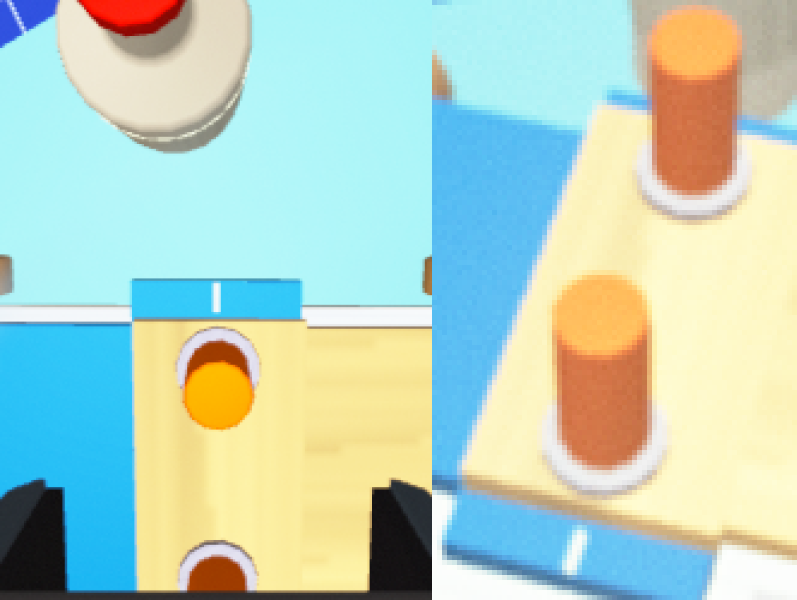

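Both drifts stand upright with their collars flush on the plywood and in line with the white marks. The glue bottle is untouched and the gripper is clear, so I'm handing in.

```bash
python3 -c "
from rig import manip; print(manip.sign_off())"
```

```text
the job is handed in; nothing more can be done
None
```

Both orange drifts stand fully home through the two hole pairs, the halves are in line by the wrist and side camera views, and the job was handed in at about 17.5 s; the sign-off gave no verdict.

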